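# Find the free drop hatch of the return box and push it open

## Task

Four identical white hatches lie flush in the top of the grey return box; three are blocked from inside and one is free. With closed fingertips press gently on the round black marks, one hatch after another, until you find the hatch that rocks, then push that hatch down into the box until it slopes at least 45 degrees, and draw back, leaving it open. Do not force the blocked hatches, do not grasp or lift anything, and leave the things on and around the box where they are.

Things in the scene. Friction and masses are not known exactly. Their poses are not given: they have to be found in the camera images.
- return_box: fixed grey box, 220 mm along its x, 306 mm along its y, top deck 95 mm above the worktop. Origin: on the worktop, under the centre of the 2 x 2 group of hatches. The box reaches 110 mm to either side of it along x, 108 mm towards -y and 198 mm towards +y (where a plain ledge carries the tweezers and the red marker pen). It never moves during a run.
- mark_a (a point): centre of the black round finger mark (28 mm across) on top of hatch a, the one on the box's (-x, +y) side; 95 mm above the worktop while the hatch is shut, and it moves with the hatch. Axes as the box's while shut. The hatch is a white plate 84 x 82 x 6 mm, flush with the deck, 2 mm gap round it; its hinge line (steel barrel, parallel to the box's y) lies 47 mm to the +x side of the mark, the free edge 23 mm to the -x side of the mark, and a 14 mm tail lies beyond the hinge.
- mark_b (a point): centre of the black round finger mark (28 mm across) on top of hatch b, the one on the box's (-x, -y) side; 95 mm above the worktop while the hatch is shut, and it moves with the hatch. Axes as the box's while shut. The hatch is a white plate 84 x 82 x 6 mm, flush with the deck, 2 mm gap round it; its hinge line (steel barrel, parallel to the box's y) lies 47 mm to the +x side of the mark, the free edge 23 mm to the -x side of the mark, and a 14 mm tail lies beyond the hinge.
- mark_c (a point): centre of the black round finger mark (28 mm across) on top of hatch c, the one on the box's (+x, +y) side; 95 mm above the worktop while the hatch is shut, and it moves with the hatch. Axes as the box's while shut. The hatch is a white plate 84 x 82 x 6 mm, flush with the deck, 2 mm gap round it; its hinge line (steel barrel, parallel to the box's y) lies 47 mm to the +x side of the mark, the free edge 23 mm to the -x side of the mark, and a 14 mm tail lies beyond the hinge.
- mark_d (a point): centre of the black round finger mark (28 mm across) on top of hatch d, the one on the box's (+x, -y) side; 95 mm above the worktop while the hatch is shut, and it moves with the hatch. Axes as the box's while shut. The hatch is a white plate 84 x 82 x 6 mm, flush with the deck, 2 mm gap round it; its hinge line (steel barrel, parallel to the box's y) lies 47 mm to the +x side of the mark, the free edge 23 mm to the -x side of the mark, and a 14 mm tail lies beyond the hinge.
- hatch_a (a joint): angle of hatch a: 0 = shut, grows as the mark side swings down into the box; stop at 1.15. Free (changes from run to run): yields to about 3 N at its mark, stays where it is left; cell clear to 75 mm below the deck; a straight push at the mark goes some 50 mm below the deck. Blocked: rests on a rubber buffer, gives about 2 mm under 7 N, at most 0.15 rad, and springs back nearly flush.
- hatch_b (a joint): angle of hatch b: 0 = shut, grows as the mark side swings down into the box; stop at 1.15. Free (changes from run to run): yields to about 3 N at its mark, stays where it is left; cell clear to 75 mm below the deck; a straight push at the mark goes some 50 mm below the deck. Blocked: rests on a rubber buffer, gives about 2 mm under 7 N, at most 0.15 rad, and springs back nearly flush.
- hatch_c (a joint): angle of hatch c: 0 = shut, grows as the mark side swings down into the box; stop at 1.15. Free (changes from run to run): yields to about 3 N at its mark, stays where it is left; cell clear to 75 mm below the deck; a straight push at the mark goes some 50 mm below the deck. Blocked: rests on a rubber buffer, gives about 2 mm under 7 N, at most 0.15 rad, and springs back nearly flush.
- hatch_d (a joint): angle of hatch d: 0 = shut, grows as the mark side swings down into the box; stop at 1.15. Free (changes from run to run): yields to about 3 N at its mark, stays where it is left; cell clear to 75 mm below the deck; a straight push at the mark goes some 50 mm below the deck. Blocked: rests on a rubber buffer, gives about 2 mm under 7 N, at most 0.15 rad, and springs back nearly flush.
- tweezers: bystander: steel tweezers 124 mm long, 14 mm wide, 9 mm high, lying on the ledge of the box; origin at the underside
- marker_red: bystander: red-capped marker pen 129 mm long, 12 mm thick, lying on the ledge of the box; origin at its underside
- timer: bystander: white bench timer 59 x 65 x 22 mm; origin at its underside
- marker_black: bystander: black-capped marker pen 129 mm long, 12 mm thick, lying; origin at its underside
- microtube_rack: bystander: light blue rack of microtubes, 112 x 208 x 48 mm; origin at its underside
- wash_bottle: bystander: white wash bottle with blue spout, 68 x 97 x 201 mm; origin at its underside

How it is judged:
By the outcome, as a careful person would: the job done as asked, in the order asked, and still so for the second after the job is handed in, with the robot touching nothing.
It also fails if it takes over 48 s, if anything falls off the work surface, if the arm or the gripper's body presses on something with over 40 N, if the wrist force passes 120 N, or if a joint passes its speed limit or range.

## Robot

A 7-joint arm with a two-finger parallel gripper is mounted at the origin on the work surface; the furniture and walls round the work are solid. World frame = base frame: x ahead of the robot, y to its left, z up, the work surface at z = 0. Lengths are in m, angles in rad, forces in N, time in s.
With the tool pointing down it reaches from about 0.425 to 0.825 m from the base axis. Payload 3.6 kg.
Tool frame: the origin (TCP) lies on the centre line of the jaws, within the pads' length; the fingertips stand 17 mm ahead of it and the grasp point (between the pads) lies 2 mm behind it (env.finger_overhang is the distance from the TCP to the fingertips, in m); z points along the fingers, y is the line along which they close (so a half turn about z gives the same grasp; the last joint's range is limited). The gripper opens to 85 mm and grips with 20 to 120 N. Pads are 22 mm wide; open, the fingers measure 114 mm over their backs; the gripper's body (76 mm by 85 mm) begins 54 mm behind the grasp point. The pads swing forward as they close: fully open they stand 13 mm farther back than shut.
Start: joints at [-1.343, 0.615, -0.013, 1.423, 0.008, 1.103, -0.04], TCP at [0.164, 0.629, 0.248] pointing down, gripper open.
Joint ranges: [-3.12, 3.12], [-0.3, 2.06], [-1.34, 1.32], [0.26, 2.42], [-1.36, 4.5], [0.01, 1.98], [-2.84, 2.84]. Speed limits (rad/s): [2.79, 2.79, 3.14, 3.14, 3.14, 3.14, 3.14].

## Interface

Orientations are given as [roll, pitch, yaw] about the fixed x, y, z axes, in that order (R = Rz(yaw) Ry(pitch) Rx(roll)).
In Python, from station import env gives the robot as it stands.
- The arm moves only by the shell command python3 -m handwheel 'ROWS' [FORCE]. ROWS is JSON, a list of rows, each a list of 7 numbers: the shift along the tool's x, y, z in units of 0.2 m (1.0 is 0.2 m), then the turn, a rotation vector about the tool's x, y, z in units of pi/2 rad (1.0 is pi/2 rad), then the closure, from -1 (fully open) to 1 (shut). In form: [[dx, dy, dz, rx, ry, rz, grip], ...]. A call has 1 to 10 rows; each row is the pose to reach, as a shift and turn from the pose commanded when the call began, along the tool's axes at that moment; what a row does not reach only later rows make up. A row lasts 1/8 s, in which the tool goes at most 62.5 mm and 10.7 degrees, less where a joint would pass 70% of its speed; a pose out of reach is approached as far as the arm can. A call with a number of a shift or a turn outside -1 to 1 is refused whole. A call with a gripper value outside its range is refused whole. The fingers move at their own pace and stop on an object; FORCE is the grip in N (left out, the last holds). Time passes only in rows, so rows that repeat a pose let the fingers close. It gives the time, the measured TCP pose, the force, the opening and the grip force at its end, in the units of the state.
- env.observe(): the state, without advancing time (a new reading comes with each control period).
- env.camera(name): name is "side" or "top" or "wrist"; returns a dict with "color" (420x560x3 uint8, red, green, blue), "fx", "fy", "cx", "cy" (pixels), "extrinsics" (4x4, takes a point from camera to world coordinates). Camera axes: x right, y up, looking along -z (the intrinsics and any distortion apply to the point x, -y, -z); pixel columns grow to the right and rows downward; lengths in m; the calibration is good to about 2 mm. A picture is of the moment at which its call begins. There is no depth.
- env.job_done(): hands the job in; it is judged then, once.
Trained networks look in the newest picture that a camera, given by its name, has taken for a name from the list of things; names that differ only in an ending like _2 or _b are one class to them, and where a whole thing is asked for, a point or a joint stands for the part that bears it (a point fixed in the world has none). Each returns a list of dicts, best first, with "confidence" (0 to 1); they miss things now and then, are a little off and sometimes report something else, mostly with a low value. They report only what shows in the picture. A call takes as long as a camera call.
- env.recognise(camera, name): "bbox" ([left, top, width, height] as shares, 0 to 1, of the picture: columns of its width, rows of its height, round what is visible of it).
- env.regions_of(camera, name): "mask" (420x560 bool, what is visible of it) and "bbox" ([left, top, width, height] as shares, 0 to 1, of the picture: columns of its width, rows of its height, round what is visible of it).
- env.mark_of(camera, name): "location" ([row, column] as shares, 0 to 1, of the picture: columns of its width, rows of its height: a listed point, or the origin of a listed thing).
The state is a dict: "time_s": time; "joints": joint angles; "qd": joint speeds; "joint_efforts": joint torques, N m; "ee_pos": TCP position; "tool_rot": TCP orientation; "wrist_force": force on the tool from outside, world axes, zero at the start; "ft_torque": the same for the moment, N m; "width": finger opening in m; "grip_force": force on a finger pad.
Only numpy, scipy, OpenCV 4.12 (cv2) and the standard library are available. Lean on these libraries where they do the work, as an engineer would, in place of code of your own. Each camera call takes 0.05 s, during which the arm holds its last target. There are 200 camera calls.

## Working session

There is one attempt and no reset: what is moved stays moved. The work goes in short steps, Python scripts to look and compute and a shell command to move; the robot and the scene stay as the last step left them, time stands still between calls to the robot, and variables do not carry over. Pictures are saved under pics/ and viewed, at most 10 in all, crops included, and the job is handed in when it is done.

```bash
mkdir -p pics
cat > h.py <<'E'
import numpy as np, cv2
from station import env
def ray(c,row,col):
    T=np.array(c["extrinsics"]); d=np.array([(col-c["cx"])/c["fx"],-(row-c["cy"])/c["fy"],-1.0])
    return T[:3,3],T[:3,:3]@d
def hit(c,row,col,z):
    o,d=ray(c,row,col); return o+d*(z-o[2])/d[2]
E
python3 - <<'E'
from h import *
for n in ["top","side"]:
    c=env.camera(n); print(n,[k for k in c], np.round(np.array(c["extrinsics"])[:3,3],3))
    cv2.imwrite(f"pics/{n}0.png",c["color"][:,:,::-1])
    for m in ["mark_a","mark_b","mark_c","mark_d","return_box"]:
        for r in env.mark_of(n,m)[:5]:
            y,x=r["location"]; print(m,round(r["confidence"],2),round(y*420),round(x*560),np.round(hit(c,y*420,x*560,0 if m=="return_box" else .095),4))
s=env.observe();print(s["ee_pos"],s["tool_rot"],s["wrist_force"],s["width"],env.finger_overhang)
E
```

```text
top ['color', 'fx', 'fy', 'cx', 'cy', 'extrinsics'] [0.245 0.152 1.665]
mark_a 0.67 197 336 [ 0.5467 -0.0311  0.095 ]
mark_a 0.62 174 293 [0.6205 0.0925 0.095 ]
mark_a 0.57 167 326 [ 0.64  -0.005  0.095]
mark_b 0.67 197 336 [ 0.5467 -0.0311  0.095 ]
mark_b 0.62 174 293 [0.6205 0.0925 0.095 ]
mark_b 0.57 167 326 [ 0.64  -0.005  0.095]
mark_c 0.67 197 336 [ 0.5467 -0.0311  0.095 ]
mark_c 0.62 174 293 [0.6205 0.0925 0.095 ]
mark_c 0.57 167 326 [ 0.64  -0.005  0.095]
mark_d 0.67 197 336 [ 0.5467 -0.0311  0.095 ]
mark_d 0.62 174 293 [0.6205 0.0925 0.095 ]
mark_d 0.57 167 326 [ 0.64  -0.005  0.095]
return_box 0.88 188 314 [0.5946 0.0269 0.    ]
side ['color', 'fx', 'fy', 'cx', 'cy', 'extrinsics'] [ 0.015 -0.852  0.823]
mark_a 0.93 232 355 [ 0.6501 -0.0056  0.095 ]
mark_a 0.87 228 289 [0.5134 0.0736 0.095 ]
mark_a 0.74 254 322 [ 0.5354 -0.0497  0.095 ]
mark_b 0.93 232 355 [ 0.6501 -0.0056  0.095 ]
mark_b 0.87 228 289 [0.5134 0.0736 0.095 ]
mark_b 0.74 254 322 [ 0.5354 -0.0497  0.095 ]
mark_c 0.93 232 355 [ 0.6501 -0.0056  0.095 ]
mark_c 0.87 228 289 [0.5134 0.0736 0.095 ]
mark_c 0.74 254 322 [ 0.5354 -0.0497  0.095 ]
mark_d 0.93 232 355 [ 0.6501 -0.0056  0.095 ]
mark_d 0.87 228 289 [0.5134 0.0736 0.095 ]
mark_d 0.74 254 322 [ 0.5354 -0.0497  0.095 ]
return_box 0.58 260 326 [0.5991 0.0296 0.    ]
[0.16378603 0.62899311 0.2483188 ] [-3.14156101e+00 -4.93343775e-05  2.88684522e+00] [ 0.94151904 -0.16352292 -0.1828876 ] 0.08555469761081098 0.017
```

View pics/top0.png

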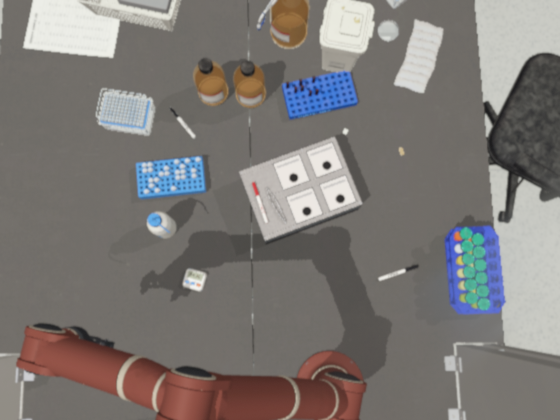

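View pics/side0.png

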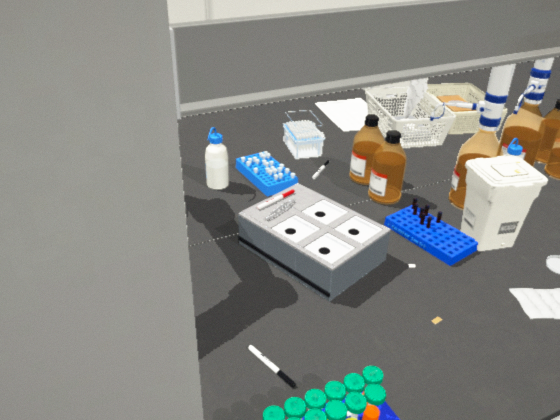

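The top view shows the box at about (188,300), with the ledge to the left (+y) and marks near (177,293), (167,326), (198,340) and (211,307). The side view agrees, with marks at (231,291), (214,320), (232,354) and (251,324). Next I'll refine these by blob centroids.

Run:
```python
from h import *
g={"top":dict(a=(211,307),b=(198,340),c=(177,293),d=(167,326)),"side":dict(a=(231,291),b=(251,324),c=(214,320),d=(232,354))}
P={}
for n in g:
    c=env.camera(n); G=cv2.cvtColor(c["color"],cv2.COLOR_RGB2GRAY).astype(float)
    for k,(r,q) in g[n].items():
        w=G[r-7:r+8,q-7:q+8]; t=np.clip(130-w,0,None)
        m=(w<100).astype(np.uint8); nn,L,st,ce=cv2.connectedComponentsWithStats(m)
        i=1+np.argmin([np.hypot(*(x-7))-0.05*s[4] for x,s in zip(ce[1:],st[1:])]); mm=cv2.dilate((L==i).astype(np.uint8),np.ones((3,3)))
        t=t*mm; yy,xx=np.mgrid[r-7:r+8,q-7:q+8]
        y=(t*yy).sum()/t.sum()+.0; x=(t*xx).sum()/t.sum()
        P[n,k]=hit(c,y+.5,x+.5,.095); print(n,k,round(y,1),round(x,1),st[i][4],np.round(P[n,k],4))
M={k:(P["top",k]+P["side",k])[:2]/2 for k in "abcd"}
for n in g:
  for p,q in ["ab","cd","ac","bd"]: 
    v=P[n,q]-P[n,p]; print(n,p+q,round(np.hypot(v[0],v[1]),4),round(np.degrees(np.arctan2(v[1],v[0])),1))
print(M)
```

```text
top a 210.8 306.4 38 [0.5065 0.0559 0.095 ]
top b 198.3 339.9 39 [ 0.5417 -0.0439  0.095 ]
top c 177.2 293.2 36 [0.6083 0.0918 0.095 ]
top d 165.0 326.4 35 [ 0.6434 -0.0079  0.095 ]
side a 230.9 290.0 40 [0.5103 0.0585 0.095 ]
side b 250.4 323.9 49 [ 0.5456 -0.0418  0.095 ]
side c 213.8 319.7 33 [0.6125 0.0943 0.095 ]
side d 231.5 353.3 40 [ 0.6478 -0.0058  0.095 ]
top ab 0.1059 -70.5
top cd 0.1058 -70.6
top ac 0.108 19.5
top bd 0.1078 19.5
side ab 0.1063 -70.6
side cd 0.1061 -70.6
side ac 0.1083 19.3
side bd 0.1083 19.4
{'a': array([0.50839408, 0.05716741]), 'b': array([ 0.54366631, -0.04288219]), 'c': array([0.61041495, 0.09306819]), 'd': array([ 0.64557139, -0.00687658])}
```

```bash
python3 -m handwheel '[[-0.25,-0.25,0,0,0,0,1],[-0.5,-0.5,0,0,0,0,1],[-0.75,-0.75,0,0,0,0,1],[-1,-1,0,0,0,0,1],[-1,-1,0,0,0,0,1]]' 20; python3 -m handwheel '[[-0.25,-0.25,0,0,0,0,1],[-0.5,-0.5,0,0,0,0,1],[-0.75,-0.75,0,0,0,0,1],[-1,-1,0,0,0,0,1],[-1,-1,0,0,0,0,1]]'
cat >> h.py <<'E'
from scipy.spatial.transform import Rotation as Ro
M=dict(a=(.5085,.0572),b=(.5437,-.0429),c=(.6104,.0931),d=(.6456,-.0069))
def to(k,z,yaw=199.5):
    s=env.observe(); R=Ro.from_euler("xyz",s["tool_rot"])
    d=np.array([*M[k],z])-s["ee_pos"]; u=R.inv().apply(d)/.2
    r=(R.inv()*Ro.from_euler("xyz",[np.pi,0,np.radians(yaw)])).as_rotvec()/(np.pi/2)
    print(k,"shift",np.round(u,3),"turn",np.round(r,3),"t",round(s["time_s"],2),"pos",np.round(s["ee_pos"],4),"F",np.round(s["wrist_force"],2),"w",round(s["width"],4),"j7",round(s["joints"][6],2))
E
python3 -c "
from h import *
to('a',.16)"
```

```text
time_s: 1.32
ee_pos: [0.3092, 0.3815, 0.2487]
tool_rot: [-3.141, 0.001, 2.882]
wrist_force: [-0.5, 0.2, 0.2]
width: -0.0004
grip_force: 0.0
time_s: 1.95
ee_pos: [0.4518, 0.1373, 0.2488]
tool_rot: [-3.141, 0.002, 2.881]
wrist_force: [-0.0, 0.4, -0.4]
width: -0.0002
grip_force: 0.0
a shift [-0.376 -0.314  0.445] turn [-0.001  0.001 -0.382] t 1.95 pos [0.4518 0.1373 0.2488] F [-0.02  0.35 -0.4 ] w -0.0002 j7 1.01
```

```bash
python3 -m handwheel '[[-0.15,-0.12,0,0,0,-0.1,1],[-0.38,-0.31,0,0,0,-0.2,1],[-0.38,-0.31,0.2,0,0,-0.3,1],[-0.38,-0.31,0.445,0,0,-0.38,1],[-0.38,-0.31,0.445,0,0,-0.38,1],[-0.38,-0.31,0.445,0,0,-0.38,1]]'
python3 - <<'E'
from h import *
to('a',.118)
c=env.camera("wrist"); cv2.imwrite("pics/w1.png",c["color"][:,:,::-1])
for r in env.mark_of("wrist","mark_a")[:4]:
    y,x=r["location"]; print(round(r["confidence"],2),round(y*420),round(x*560),np.round(hit(c,y*420,x*560,.095),4))
E
```

```text
time_s: 2.7
ee_pos: [0.5091, 0.0622, 0.1608]
tool_rot: [-3.141, 0.003, -2.801]
wrist_force: [0.0, 1.1, 0.8]
width: -0.0004
grip_force: 0.0
a shift [ 0.012 -0.023  0.214] turn [-0.     0.002  0.   ] t 2.7 pos [0.5091 0.0622 0.1608] F [0.03 1.15 0.79] w -0.0004 j7 1.71
0.94 367 134 [ 0.646 -0.006  0.095]
0.83 366 280 [0.6088 0.0957 0.095 ]
0.8 233 277 [0.5087 0.0587 0.095 ]
0.69 232 106 [ 0.5443 -0.0439  0.095 ]
```

View pics/w1.png

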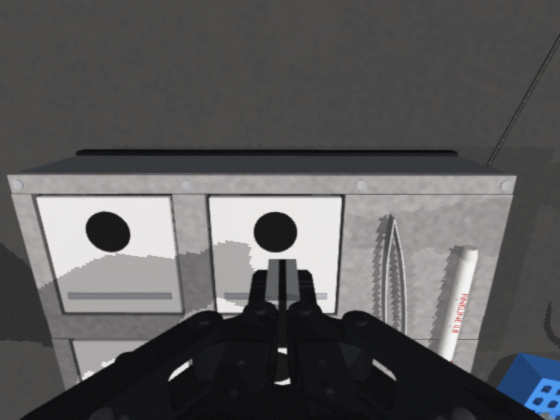

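The wrist view confirms it: mark a at (277,233) and b at (106,232), all matching my positions within 2 mm. Descending on a.

```bash
python3 -m handwheel '[[0.012,-0.023,0.1,0,0,0,1],[0.012,-0.023,0.215,0,0,0,1],[0.012,-0.023,0.215,0,0,0,1]]'; python3 -m handwheel '[[0,0,0.02,0,0,0,1],[0,0,0.02,0,0,0,1]]';python3 -m handwheel '[[0,0,0.01,0,0,0,1],[0,0,0.01,0,0,0,1]]';python3 -c "
from h import *
to('a',.112)"
```

```text
time_s: 3.18
ee_pos: [0.5072, 0.057, 0.1167]
tool_rot: [-3.141, -0.0, -2.8]
wrist_force: [1.2, 0.4, 0.1]
width: 0.0002
grip_force: 0.0
time_s: 3.42
ee_pos: [0.5079, 0.057, 0.1132]
tool_rot: [-3.141, 0.002, -2.799]
wrist_force: [-0.6, 0.5, 0.3]
width: 0.0001
grip_force: 0.0
time_s: 3.68
ee_pos: [0.5079, 0.057, 0.1111]
tool_rot: [-3.141, 0.002, -2.799]
wrist_force: [-0.9, -0.8, 4.9]
width: 0.0003
grip_force: 2.4
a shift [-0.003  0.    -0.005] turn [-0.     0.001  0.001] t 3.67 pos [0.5079 0.057  0.1111] F [-0.86 -0.75  4.88] w 0.0003 j7 1.72
```

```bash
python3 -m handwheel '[[0,0,0.006,0,0,0,1],[0,0,0.006,0,0,0,1],[0,0,0.006,0,0,0,1]]'
```

```text
time_s: 4.05
ee_pos: [0.5079, 0.0569, 0.1104]
tool_rot: [-3.141, 0.002, -2.799]
wrist_force: [-2.2, 0.1, 8.8]
width: 0.0004
grip_force: 4.6
```

a resists elastically (8.8 N after under 2 mm), so it is blocked. Next is b.

```bash
python3 -m handwheel '[[0,0,-0.1,0,0,0,1],[0,-0.26,-0.1,0,0,0,1],[0,-0.53,-0.1,0,0,0,1],[0,-0.53,-0.1,0,0,0,1],[0,-0.53,-0.025,0,0,0,1],[0,-0.53,-0.025,0,0,0,1]]'; python3 -m handwheel '[[0,0,0.02,0,0,0,1],[0,0,0.02,0,0,0,1],[0,0,0.02,0,0,0,1]]';python3 -m handwheel '[[0,0,0.008,0,0,0,1],[0,0,0.008,0,0,0,1],[0,0,0.008,0,0,0,1]]'
```

```text
time_s: 4.8
ee_pos: [0.5415, -0.0411, 0.1125]
tool_rot: [3.139, -0.003, -2.797]
wrist_force: [-0.8, -0.4, 0.4]
width: -0.0004
grip_force: 0.0
time_s: 5.18
ee_pos: [0.5422, -0.0412, 0.1107]
tool_rot: [3.14, -0.001, -2.797]
wrist_force: [-2.4, 1.5, 4.9]
width: 0.0001
grip_force: 2.8
time_s: 5.55
ee_pos: [0.5422, -0.0413, 0.11]
tool_rot: [3.14, -0.0, -2.797]
wrist_force: [-3.6, 1.2, 10.9]
width: -0.0002
grip_force: 5.7
```

b is blocked too (10.9 N). On to d.

```bash
python3 -m handwheel '[[0,0,-0.1,0,0,0,1],[-0.27,0,-0.1,0,0,0,1],[-0.545,-0.01,-0.1,0,0,0,1],[-0.545,-0.01,-0.1,0,0,0,1],[-0.545,-0.01,-0.03,0,0,0,1],[-0.545,-0.01,-0.03,0,0,0,1]]'; python3 -m handwheel '[[0,0,0.02,0,0,0,1],[0,0,0.02,0,0,0,1],[0,0,0.02,0,0,0,1]]';python3 -m handwheel '[[0,0,0.008,0,0,0,1],[0,0,0.008,0,0,0,1],[0,0,0.008,0,0,0,1]]'
```

```text
time_s: 6.3
ee_pos: [0.6439, -0.0089, 0.1127]
tool_rot: [3.141, -0.005, -2.8]
wrist_force: [0.3, 0.4, 0.6]
width: 0.0005
grip_force: 0.0
time_s: 6.68
ee_pos: [0.6451, -0.009, 0.111]
tool_rot: [3.142, -0.002, -2.8]
wrist_force: [-3.4, -0.3, 4.2]
width: 0.0001
grip_force: 2.7
time_s: 7.05
ee_pos: [0.6451, -0.0091, 0.1104]
tool_rot: [-3.141, -0.002, -2.8]
wrist_force: [-5.1, -0.5, 10.0]
width: 0.0
grip_force: 5.1
```

d is blocked as well (10 N). On to c, pressing gently to confirm before the push.

```bash
python3 -m handwheel '[[0,0,-0.1,0,0,0,1],[0,0.27,-0.1,0,0,0,1],[0,0.535,-0.1,0,0,0,1],[0,0.535,-0.1,0,0,0,1],[0,0.535,-0.03,0,0,0,1],[0,0.535,-0.03,0,0,0,1]]'; python3 -m handwheel '[[0,0,0.02,0,0,0,1],[0,0,0.02,0,0,0,1],[0,0,0.02,0,0,0,1]]';python3 -m handwheel '[[0,0,0.012,0,0,0,1],[0,0,0.012,0,0,0,1],[0,0,0.012,0,0,0,1]]'
```

```text
time_s: 7.8
ee_pos: [0.6096, 0.09, 0.113]
tool_rot: [-3.141, -0.004, -2.802]
wrist_force: [0.0, 0.4, -0.2]
width: -0.0002
grip_force: 0.0
time_s: 8.18
ee_pos: [0.6105, 0.0923, 0.1109]
tool_rot: [3.141, 0.0, -2.8]
wrist_force: [0.5, 0.1, -0.6]
width: -0.0002
grip_force: 0.0
time_s: 8.55
ee_pos: [0.6106, 0.0925, 0.1087]
tool_rot: [-3.141, 0.001, -2.799]
wrist_force: [0.3, 0.4, 0.6]
width: -0.0001
grip_force: 0.7
```

c yields with almost no force, so it is the free hatch. Pushing it down.

```bash
python3 -m handwheel '[[0,0,0.03,0,0,0,1],[0,0,0.06,0,0,0,1],[0,0,0.09,0,0,0,1],[0,0,0.12,0,0,0,1],[0,0,0.12,0,0,0,1]]'; python3 -m handwheel '[[0,0,0.03,0,0,0,1],[0,0,0.06,0,0,0,1],[0,0,0.09,0,0,0,1],[0,0,0.11,0,0,0,1],[0,0,0.11,0,0,0,1]]'
```

```text
time_s: 9.18
ee_pos: [0.6088, 0.0921, 0.083]
tool_rot: [3.141, -0.004, -2.8]
wrist_force: [0.9, 0.8, -0.2]
width: -0.0001
grip_force: 0.0
time_s: 9.8
ee_pos: [0.6097, 0.0923, 0.0617]
tool_rot: [3.141, -0.002, -2.8]
wrist_force: [-0.6, 0.5, -0.5]
width: 0.0
grip_force: 0.0
```

```bash
python3 -m handwheel '[[0,0,-0.25,0,0,0,1],[0,0,-0.5,0,0,0,1],[0,0,-0.75,0,0,0,1],[0.3,0,-0.8,0,0,0,1],[0.5,0,-0.8,0,0,0,1],[0.5,0,-0.8,0,0,0,1],[0.5,0,-0.8,0,0,0,1]]'
python3 - <<'E'
from h import *
a=env.camera("wrist")["color"]; c=env.camera("side");s=c["color"]
cv2.imwrite("pics/w2.png",cv2.resize(np.hstack([a,s]),(800,300))[:,:,::-1])
cv2.imwrite("pics/s2.png",cv2.resize(s[170:300,220:420],(800,520),interpolation=cv2.INTER_CUBIC)[:,:,::-1])
for n in ["wrist","side"]:
  for r in env.mark_of(n,"mark_c")[:5]: print(n,round(r["confidence"],2),r["location"][0]*420,r["location"][1]*560)
E
```

```text
time_s: 10.68
ee_pos: [0.5168, 0.0592, 0.2227]
tool_rot: [-3.142, 0.001, -2.799]
wrist_force: [0.2, 0.8, 0.0]
width: -0.0001
grip_force: 0.0
wrist 0.93 198.49200000000002 287.112
wrist 0.69 197.316 150.696
wrist 0.66 307.608 170.072
side 0.96 228.69 290.584
side 0.86 251.118 322.224
side 0.84 224.19600000000003 323.67999999999995
side 0.73 229.488 354.2
```

View pics/w2.png

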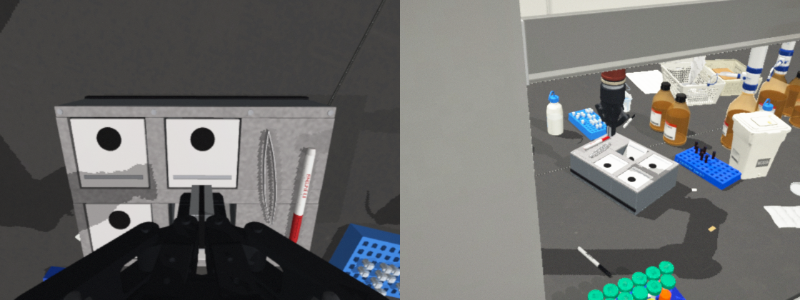

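View pics/s2.png

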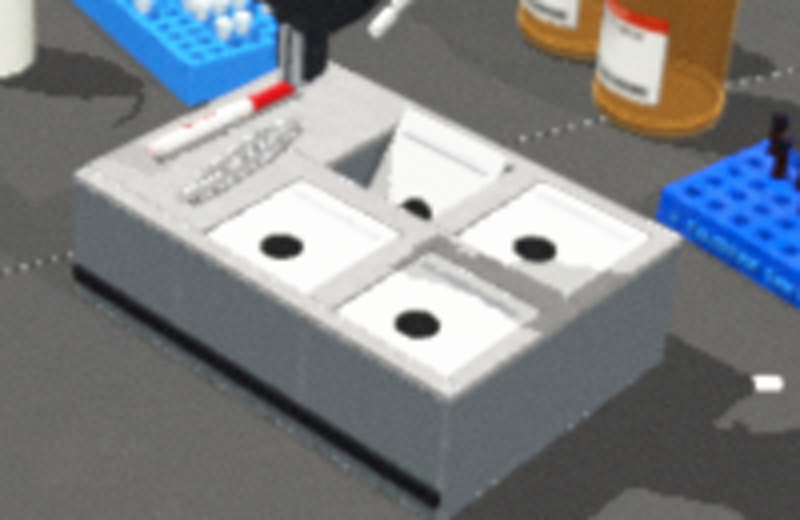

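The side view shows hatch c tilted well into the box, with its mark half hidden at about crop (416,208). The other hatches are flush and the pen and tweezers have not moved. Next I'll check the angle numerically from the mark's upper edge.

Run:
```python
from h import *
c=env.camera("side"); T=np.linalg.inv(np.array(c["extrinsics"])); t=np.radians(19.5)
X=np.array([np.cos(t),np.sin(t),0]); Y=np.array([-X[1],X[0],0]); m=np.array([.6125,.0943,.095]) # side-camera calibrated mark
H=m+.047*X
def pr(p):
    q=T[:3,:3]@p+T[:3,3]; return np.array([c["cy"]-c["fy"]*q[1]/-q[2], c["cx"]+c["fx"]*q[0]/-q[2]])
ph=np.linspace(0,2*np.pi,60)
for d in [0,30,40,45,50,55,60,65]:
    a=np.radians(d); u=-np.cos(a)*X-np.array([0,0,np.sin(a)])
    pts=np.array([pr(H+(.047+.014*np.cos(f))*u+.014*np.sin(f)*Y) for f in ph])
    print(d,"mark top row crop",((pts[:,0].min()-170)*4).round(),"cols",((pts[:,1].min()-220)*4).round(),((pts[:,1].max()-220)*4).round())
```

```text
0 mark top row crop 165.0 cols 378.0 423.0
30 mark top row crop 186.0 cols 384.0 426.0
40 mark top row crop 190.0 cols 389.0 430.0
45 mark top row crop 192.0 cols 392.0 432.0
50 mark top row crop 193.0 cols 395.0 434.0
55 mark top row crop 194.0 cols 398.0 436.0
60 mark top row crop 195.0 cols 402.0 439.0
65 mark top row crop 195.0 cols 406.0 442.0
```

The geometry suggests about 55°. One cleaner look from the wrist camera, shifted over the ledge, will settle it.

```bash
python3 -m handwheel '[[0,0.25,-0.1,0,0,0,1],[0,0.5,-0.2,0,0,0,1],[0.2,0.5,-0.2,0,0,0,1],[0.2,0.5,-0.2,0,0,0,1],[0.2,0.5,-0.2,0,0,0,1]]'
python3 - <<'E'
from h import *
t=np.radians(19.5); X=np.array([np.cos(t),np.sin(t),0]); Y=np.array([-X[1],X[0],0])
H=np.array([*M["c"],.095])+.047*X
for n in ["wrist","top"]:
    c=env.camera(n); T=np.linalg.inv(np.array(c["extrinsics"])); print(n,np.round(np.array(c["extrinsics"])[:3,3],3))
    def pr(p):
        q=T[:3,:3]@p+T[:3,3]; return np.array([c["cy"]-c["fy"]*q[1]/-q[2], c["cx"]+c["fx"]*q[0]/-q[2]])
    im=cv2.resize(c["color"],None,fx=1,fy=1)
    print("marks flush",[(k,pr(np.array([*M[k],.095])).round(1)) for k in "abcd"])
    for d in [0,40,45,50,55,60,66]:
        a=np.radians(d); u=-np.cos(a)*X-np.array([0,0,np.sin(a)])
        print(d,"mark",pr(H+.047*u).round(1),"edge corners",*[pr(H+.07*u+s*.041*Y).round(1) for s in(1,-1)])
    if n=="top": 
        im=cv2.resize(im[130:245,230:370],(800,657),interpolation=cv2.INTER_CUBIC)[:600]
    cv2.imwrite(f"pics/{n}3.png",im[:,:,::-1])
E
```

```text
time_s: 11.55
ee_pos: [0.4457, 0.1397, 0.2626]
tool_rot: [-3.141, 0.001, -2.8]
wrist_force: [-0.1, 0.2, 0.1]
width: 0.0002
grip_force: 0.0
wrist [0.368 0.112 0.388]
marks flush [('a', array([223.3, 179.9])), ('b', array([222.9,  69.7])), ('c', array([317.4, 189.8])), ('d', array([317.1,  90.8]))]
0 mark [317.4 189.8] edge corners [299.1 227. ] [298.9 148.7]
40 mark [308.9 197.6] edge corners [288.9 233.8] [288.7 165.1]
45 mark [309.3 198.4] edge corners [289.7 234.4] [289.6 166.8]
50 mark [310.  199.2] edge corners [291.1 235.1] [290.9 168.3]
55 mark [311.  199.9] edge corners [292.7 235.7] [292.6 169.7]
60 mark [312.3 200.6] edge corners [294.8 236.2] [294.7 171. ]
66 mark [314.2 201.3] edge corners [297.7 236.8] [297.6 172.4]
top [0.245 0.152 1.665]
marks flush [('a', array([210.6, 306.5])), ('b', array([198.1, 340. ])), ('c', array([177. , 293.3])), ('d', array([164.8, 326.5]))]
0 mark [177.  293.3] edge corners [188.9 283.1] [179.3 309. ]
40 mark [176.  291.7] edge corners [187.1 281. ] [177.7 306.2]
45 mark [175.4 291.3] edge corners [186.1 280.5] [176.8 305.6]
50 mark [174.7 290.9] edge corners [185.1 280. ] [175.8 305. ]
55 mark [173.9 290.5] edge corners [183.9 279.4] [174.6 304.3]
60 mark [173.  290.1] edge corners [182.6 278.8] [173.4 303.7]
66 mark [171.9 289.6] edge corners [180.9 278.1] [171.7 302.9]
```

View pics/wrist3.png

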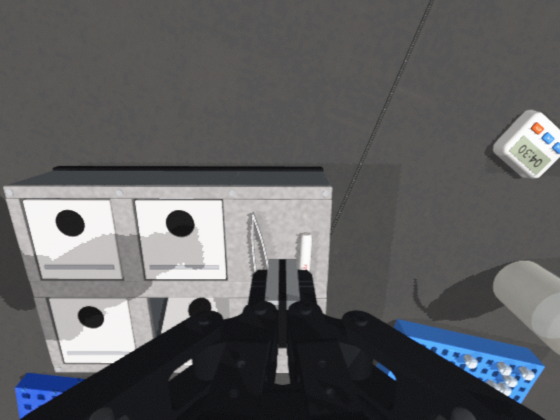

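View pics/top3.png

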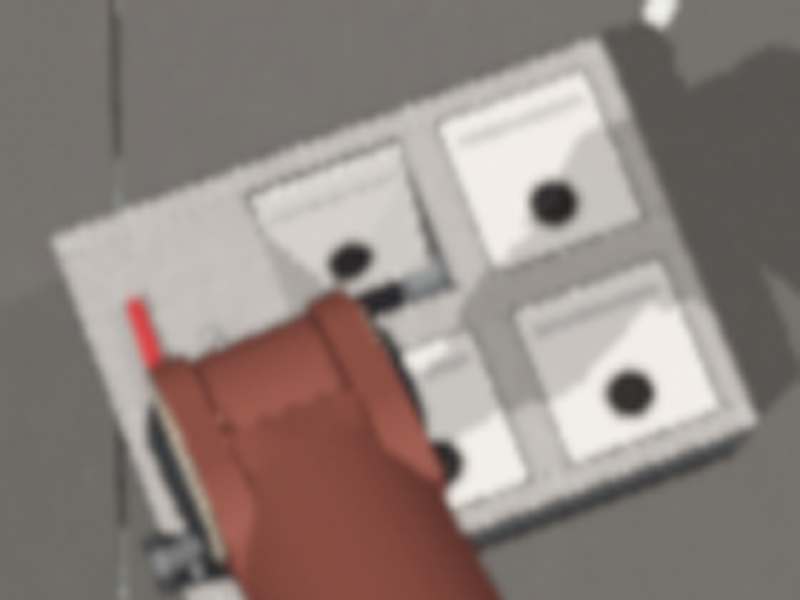

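The mark in the top view (291.3, 175.7) reads about 43–50°, which is too close to the 45° limit. I'll push once more, 10 mm nearer the hinge and to 55 mm depth.

```bash
python3 -m handwheel '[[-0.25,-0.17,0,0,0,0,1],[-0.5,-0.34,0,0,0,0,1],[-0.75,-0.495,0,0,0,0,1],[-0.75,-0.495,0,0,0,0,1],[-0.75,-0.495,0.3,0,0,0,1],[-0.75,-0.495,0.6,0,0,0,1],[-0.75,-0.495,0.66,0,0,0,1],[-0.75,-0.495,0.66,0,0,0,1]]'; python3 -c "
from h import *
M['c']=(.6198,.0964); to('c',.057)"
```

```text
time_s: 12.65
ee_pos: [0.6198, 0.097, 0.131]
tool_rot: [3.141, 0.0, -2.799]
wrist_force: [-0.2, 0.2, 0.9]
width: 0.0001
grip_force: 0.0
c shift [ 0.001 -0.003  0.37 ] turn [0.    0.    0.001] t 12.65 pos [0.6198 0.097  0.131 ] F [-0.19  0.18  0.87] w 0.0001 j7 1.7
```

```bash
python3 -m handwheel '[[0,0,0.08,0,0,0,1],[0,0,0.16,0,0,0,1],[0,0,0.22,0,0,0,1],[0,0,0.26,0,0,0,1],[0,0,0.29,0,0,0,1],[0,0,0.31,0,0,0,1],[0,0,0.31,0,0,0,1]]'; python3 -m handwheel '[[0,0,0.02,0,0,0,1],[0,0,0.04,0,0,0,1],[0,0,0.06,0,0,0,1],[0,0,0.06,0,0,0,1]]'
```

```text
time_s: 13.52
ee_pos: [0.6194, 0.0967, 0.0683]
tool_rot: [-3.142, -0.0, -2.8]
wrist_force: [-0.6, 0.2, -0.4]
width: -0.0
grip_force: 0.1
time_s: 14.02
ee_pos: [0.619, 0.0967, 0.0558]
tool_rot: [3.141, -0.001, -2.799]
wrist_force: [-0.1, 0.2, 0.1]
width: 0.0001
grip_force: 0.2
```

```bash
python3 -m handwheel '[[0,0,-0.25,0,0,0,1],[0,0,-0.5,0,0,0,1],[0,0,-0.75,0,0,0,1],[0,0,-1,0,0,0,1],[0.25,0.2,-1,0,0,0,1],[0.5,0.4,-1,0,0,0,1],[0.75,0.6,-1,0,0,0,1],[0.9,0.8,-1,0,0,0,1],[0.9,0.8,-1,0,0,0,1],[0.9,0.8,-1,0,0,0,1]]'
python3 - <<'E'
from h import *
c=env.camera("top");s=env.camera("side")
a=cv2.resize(c["color"][140:220,250:350],(400,320),interpolation=cv2.INTER_CUBIC)
b=cv2.resize(s["color"][180:260,270:370],(400,320),interpolation=cv2.INTER_CUBIC)
cv2.imwrite("pics/ts4.png",np.hstack([a,b])[:,:,::-1])
for n in ["top","side"]:
  for r in env.mark_of(n,"mark_c")[:5]: print(n,round(r["confidence"],2),np.round([r["location"][0]*420,r["location"][1]*560],1))
E
```

```text
time_s: 15.28
ee_pos: [0.397, 0.187, 0.2568]
tool_rot: [-3.141, 0.002, -2.799]
wrist_force: [0.6, -1.1, -0.7]
width: -0.0001
grip_force: 0.0
top 0.89 [211.8 306.7]
top 0.88 [172.5 290.2]
top 0.78 [162.5 325.6]
top 0.57 [197.  336.2]
top 0.26 [185.4 312.9]
side 0.73 [229.6 353. ]
side 0.68 [228.  323.7]
side 0.58 [228.3 292.1]
side 0.57 [251.6 323.6]
```

View pics/ts4.png

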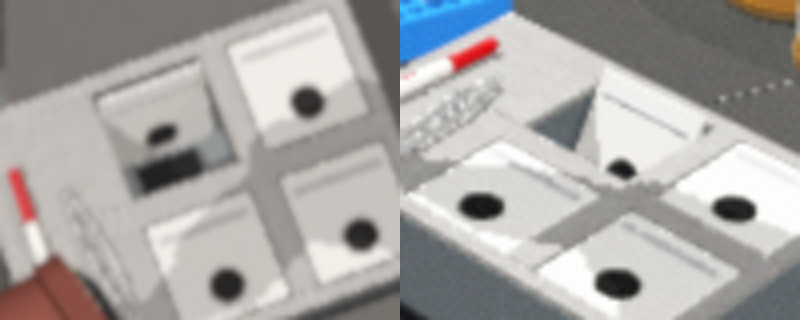

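The top crop shows mark c at about pixel (290.3, 172.7), strongly foreshortened. That is a slope of about 60°. The other hatches are flush and the pen and tweezers lie where they were.

```bash
python3 -c "
from station import env
print(env.job_done())"
```

```text
the job is handed in; nothing more can be done
None
```

Hatch c was the free one: it is pushed open to about 60° (estimated from the top camera) and left that way, the other three were only pressed gently (up to about 11 N), and the job is handed in.

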